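# Nest the passed blank, drop the drilling template on its pin and hold it down

### The arm

A 6-joint arm with a two-finger parallel gripper is mounted at the origin on the work surface. World frame = base frame: x ahead of the robot, y to its left, z up, the work surface at z = 0. Lengths are in m, angles in rad, forces in N, time in s.
With the tool pointing down it reaches from about 0.375 to 0.9 m from the base axis. Payload 3.1 kg.
Tool frame: the origin (TCP) lies midway between the tips of the shut fingers; the grasp point (between the pads) lies 19 mm behind it; y points along the fingers, x is the direction in which the jaws open and shut, and the axes are right-handed (so a half turn about y gives the same grasp; the last joint's range is limited). The gripper opens to 87 mm and grips with 3 to 60 N. Pads are 19 mm wide; open, the fingers measure 117 mm over their backs; the gripper's body (75 mm by 190 mm) begins 51 mm behind the grasp point.
Start: joints at [-1.514, 0.527, 1.433, -0, 1.181, -0.178], TCP at [0.146, -0.608, 0.223] pointing down, gripper open.
Joint ranges: [-3.08, 3.08], [-0.75, 2.2], [0.22, 2.44], [-1.43, 4.57], [0, 2.65], [-2.85, 2.85]. Speed limits (rad/s): [2.79, 2.79, 3.14, 3.14, 3.14, 3.14].

### API

Orientations are given as a unit quaternion [x, y, z, w].
In Python, from rig import * gives the robot as it stands.
- The arm moves only by the tool jog_arm, never from a script. Its argument "series" is a list of rows, each a list of 7 numbers: the shift along the tool's x, y, z in mm, then the turn, a rotation vector about the tool's x, y, z in rad, then the gripper's target within -1 to 1 (shut at 1, half-way at 0, fully open at -1). A call has 1 to 20 rows; each row is the pose to reach, as a shift and turn from the pose commanded when the call began, along the tool's axes at that moment; what a row does not reach only later rows make up. A row lasts 1/8 s, in which the tool goes at most 62.5 mm and 10.7 degrees, less where a joint would pass 70% of its speed; a pose out of reach is approached as far as the arm can. A call with a gripper value outside its range is refused whole. The fingers move at their own pace and stop on an object; "grip_force" is the grip in N (left out, the last holds). Time passes only in rows, so rows that repeat a pose let the fingers close. It gives the time, the measured TCP pose, the force and the opening at its end, in the units of the state.
- get_obs(): the state, without advancing time (a new reading comes with each control period).
- camera(name): name is "side" or "top"; returns a dict with "img" (420x560x3 uint8, red, green, blue), "depth" (420x560 float32, m along the optical axis (not along the pixel's ray), 0 where there is no reading), "camera_matrix" (3x3 intrinsics, pixels), "rvec" (rotation vector, rad) and "tvec" (3), from world to camera coordinates, as OpenCV has them. Camera axes: x right, y down, z forward; pixel columns grow to the right and rows downward; lengths in m; the calibration is good to about 2 mm. A picture is of the moment at which its call begins.
- hand_in(): hands the job in, once; it reports no verdict.
The state is a dict: "time": time; "q": joint angles; "joint_velocities": joint speeds; "joint_torque": joint torques, N m; "position": TCP position; "tool_rot": TCP orientation; "ft_force": force on the tool from outside, world axes, zero at the start; "moment": the same for the moment, N m; "grip_width": finger opening in m.
Only numpy, scipy, OpenCV 4.12 (cv2) and the standard library are available. Lean on these libraries where they do the work, as an engineer would, in place of code of your own. Each camera call takes 0.05 s, during which the arm holds its last target.

### The job

Sort the two wooden blanks: the one with the round tag has passed and goes upright into the nest of the drilling jig, the one with the long bar tag is rejected and goes into the grey tray, tags up. Then take the drilling template, keep it level and in line with the jig, slide it along over the hidden locating pin until it drops on, and press it fully down onto the end stops; finish while still holding it down there against the spring. Leave everything else on the bench where it is.

Things in the scene. Friction and masses are not known exactly. Their poses are not given: they have to be found in the camera images.
- jig: Drilling jig, fixed, may be turned a little. Wooden base 190 x 110 x 15 mm. Origin on the bench under the centre of the nest; z up; x runs along the jig from the nest towards the locating pin; base from x = -70 to +120. Two dark wooden end stops, 8 (x) x 60 (y) mm, at x = -43 and +43, tops 56 mm above the bench: the template must end lying on them.
- nest (a point): Centre of the jig's nest, at the top of its raised floor (a sprung plate), 24 mm above the bench. The nest is an aluminium fence, inside 64 (along the jig's x) x 44 (y) mm, rim 34 mm above the bench. A blank in it has its top 64 mm above the bench before pressing, 56 mm when pressed home.
- pin_slot (a point): Middle of the pin's slot, on the base's top, 15 mm above the bench, at jig x = +70, y = 0. The fixed upright steel pin (12 mm diameter, tip tapered to 5 mm over the last 5 mm, tip 72 mm above the bench) stands on the line y = 0, but anywhere from 10 mm before to 10 mm beyond this point along the jig's x; its pose is not given and the template hides it.
- ejector (a joint): Sprung plate in the nest floor: travel downwards in m, 0 up, hard limit 0.0095, about 0.008 when the template lies on the end stops over a blank. The spring pushes up with 8 N at 0 and 14 N at 0.008, more than template and blank weigh, so the template rises again if not held down.
- cover: Drilling template, loose, flat on the bench, handle up: plywood plate 150 (x) x 80 (y) x 22 mm, 0.26 kg. Origin on its underside right under the handle's centre; plate from x = -55 to +95. Handle: dark wooden block 24 (x) x 56 (y) mm, from 22 to 64 mm above the underside; take it across its 24 mm. On the jig its x lies along the jig's x, socket end towards the pin.
- socket (a point): Mouth of the template's blind locating socket in its underside, 14.5 mm in diameter, slightly chamfered, 18 mm deep; 70 mm from the template's origin along its +x. Not visible from above.
- blank_disc: Passed blank: wooden block 60 (x) x 40 (y) x 40 mm, about 70 g, with a flat round black tag 32 mm across on its top. Origin at the centre of its underside, z up. In the nest its 60 mm lie along the jig's x, either way round.
- blank_bar: Rejected blank: the same wooden block 60 (x) x 40 (y) x 40 mm, about 70 g, with a flat narrow black bar tag 54 x 8 mm on its top. Origin at the centre of its underside, z up.
- tray: Shallow grey tray, fixed, outside 130 (x) x 110 (y) x 16 mm high, walls 4 mm, floor 4 mm thick. Origin at the centre of its underside.
- glue: Bystander, loose, to be left alone: white glue bottle, 52 mm diameter, 150 tall, standing (sizes in mm).
- banding: Bystander, loose, to be left alone: small roll of wood edge banding, flat ring 80 mm across, 22 tall (sizes in mm).
- offcut: Bystander, loose, to be left alone: strip offcut of wood, 90 x 35 x 18 (sizes in mm).
- screw_cup: Bystander, loose, to be left alone: steel cup, 64 mm across, 50 tall (sizes in mm).
- driver: Bystander, loose, to be left alone: screwdriver lying flat, black handle (sizes in mm).
- square: Bystander, loose, to be left alone: try square lying flat, 100 mm dark wood stock and 120 mm steel blade (sizes in mm).
Not all that is in view belongs to the job. Leave any blue or green look-alike of the cover alone.

How it is judged:
By the outcome, as a careful person would: the job done as asked, in the order asked, and still so for the second after the job is handed in, while the arm keeps its last pose, push and grip.
It also fails if it takes over 58 s, if anything falls off the work surface, if the arm or the gripper's body presses on something with over 40 N, if the wrist force passes 120 N, or if a joint passes its speed limit or range.

## Working session

There is one attempt and no reset: what is moved stays moved. The work goes in short steps, Python scripts to look and compute and a tool call to move; the robot and the scene stay as the last step left them, time stands still between calls to the robot, and variables do not carry over. Pictures are saved under pics/ and viewed, and the job is handed in when it is done.

Besides the shell and the picture viewer there is one more tool, called after "Call:" as name([rows], argument=value, ...), one row to a line, values as JSON. jog_arm: Moves the arm, as the interface text tells. Its arguments: {"type":"object","properties":{"series":{"type":"array","items":{"type":"array","items":{"type":"number"}}},"grip_force":{"type":"number"}},"required":["series"]}

```bash
ls; mkdir -p pics; python3 - <<'E'
from rig import *
import cv2,numpy as np
o=get_obs();print({k:np.round(v,4) for k,v in o.items()})
for n in("top","side"):
    c=camera(n);np.savez(f"{n}0.npz",**c);cv2.imwrite(f"pics/{n}0.png",cv2.resize(c["img"][...,::-1],None,fx=1.42,fy=1.42,interpolation=cv2.INTER_CUBIC))
    R=cv2.Rodrigues(c["rvec"])[0];print(n,-R.T@c["tvec"],c["camera_matrix"].tolist(),R[2])
E
```

```text
pics
{'time': np.float64(0.0), 'q': array([-1.5135,  0.5285,  1.4339, -0.    ,  1.1814, -0.1785]), 'joint_velocities': array([ 0.0005,  0.0005,  0.0014,  0.0005, -0.0004,  0.0004]), 'joint_torque': array([ 2.00000e-03, -4.40035e+01, -1.76587e+01,  6.32000e-02,
        5.81000e-02, -2.00000e-04]), 'position': array([ 0.146 , -0.607 ,  0.2216]), 'tool_rot': array([-0.5548,  0.4382, -0.4372,  0.5559]), 'ft_force': array([ 0.2416,  0.5911, -0.6418]), 'moment': array([-0.0258,  0.021 ,  0.0012]), 'grip_width': np.float64(0.087)}
top [ 0.4077969  -0.10748058  1.57205445] [[462.0988590614524, 0.0, 282.2377886013814], [0.0, 462.0988590614524, 201.55858451365293], [0.0, 0.0, 1.0]] [ 0.06372518  0.00364512 -0.99796083]
side [-0.06821887  0.6851337   0.64150194] [[391.2564383763891, 0.0, 285.04422938854407], [0.0, 391.2564383763891, 206.87491879351828], [0.0, 0.0, 1.0]] [ 0.50197436 -0.70239107 -0.50464693]
```

View pics/top0.png

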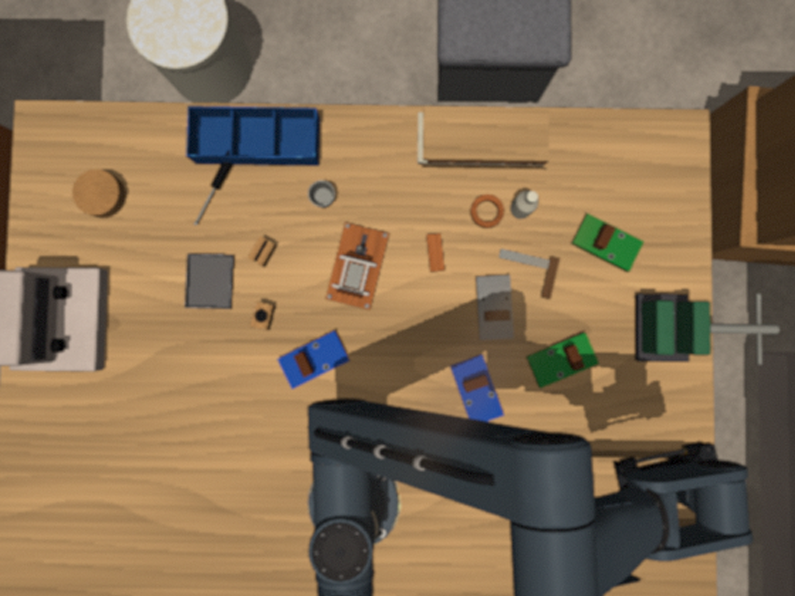

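View pics/side0.png

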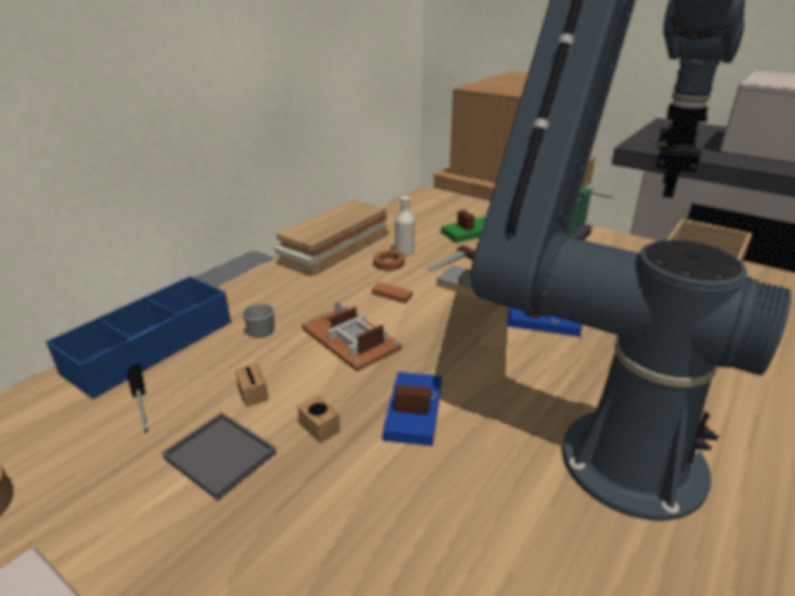

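```bash
python3 - <<'E'
import cv2,numpy as np
c=np.load("top0.npz");im=c["img"][...,::-1]
cv2.imwrite("pics/crop1.png",cv2.resize(im[145:225,125:285],None,fx=5,fy=5,interpolation=cv2.INTER_CUBIC))
cv2.imwrite("pics/crop2.png",cv2.resize(im[130:250,310:470],None,fx=5,fy=5,interpolation=cv2.INTER_CUBIC))
E
```

```text
(no output)
```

View pics/crop1.png

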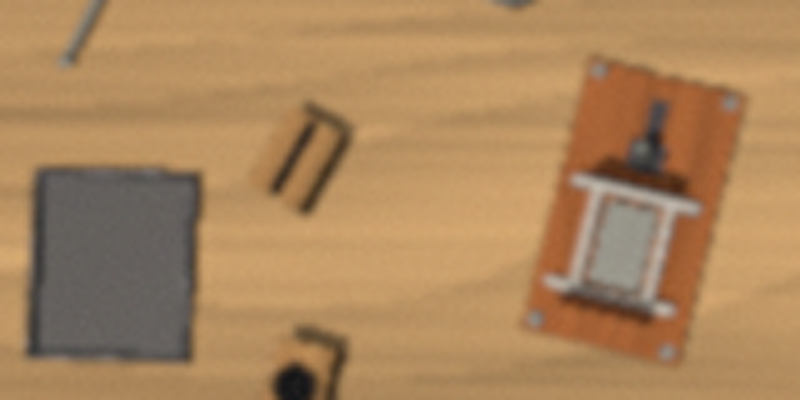

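View pics/crop2.png

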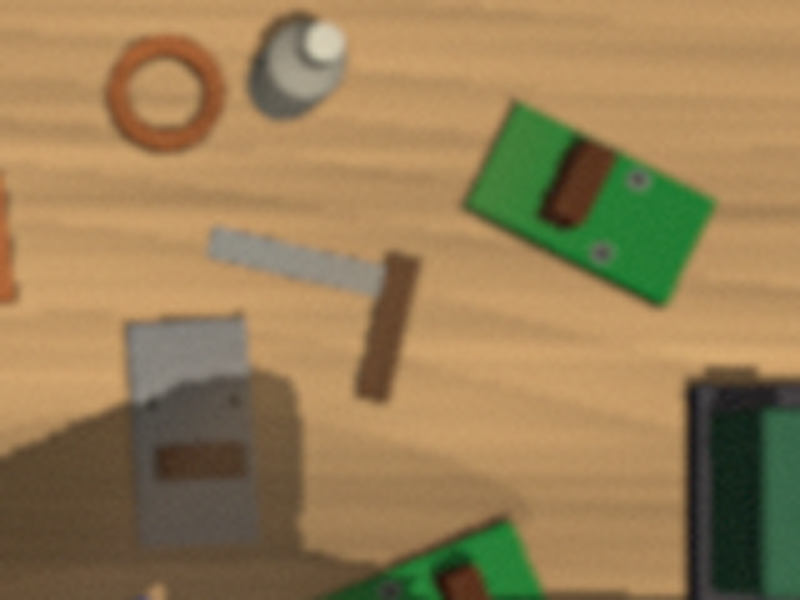

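```bash
cat > h.py <<'E'
import cv2,numpy as np
def load(f):
    c=dict(np.load(f)); c["R"]=cv2.Rodrigues(c["rvec"])[0]; c["C"]=-c["R"].T@c["tvec"].ravel(); return c
def ray(c,uv,z):
    uv=np.atleast_2d(uv).astype(float); K=c["camera_matrix"]
    d=np.c_[(uv[:,0]-K[0,2])/K[0,0],(uv[:,1]-K[1,2])/K[1,1],np.ones(len(uv))]@c["R"]
    s=(z-c["C"][2])/d[:,2]; return c["C"]+d*s[:,None]
def cloud(c):
    h,w=c["depth"].shape;v,u=np.mgrid[:h,:w];K=c["camera_matrix"];D=c["depth"]
    P=np.stack([(u-K[0,2])/K[0,0]*D,(v-K[1,2])/K[1,1]*D,D],-1)-c["tvec"].ravel()
    return P@c["R"]
def proj(c,p): return cv2.projectPoints(np.atleast_2d(p).astype(float),c["rvec"],c["tvec"],c["camera_matrix"],None)[0][:,0]
def rect(c,mask,z,name=""):
    n,l,st,ce=cv2.connectedComponentsWithStats(mask.astype(np.uint8))
    k=1+np.argmax(st[1:,4]);m=(l==k).astype(np.uint8)
    cn=max(cv2.findContours(m,0,1)[0],key=len)[:,0]
    p=ray(c,cn,z)[:,:2].astype(np.float32);r=cv2.minAreaRect(p*1000)
    b=cv2.boxPoints(r); e0=b[1]-b[0];e1=b[2]-b[1];e=e0 if np.hypot(*e0)>np.hypot(*e1) else e1
    a=np.degrees(np.arctan2(e[1],e[0]))%180
    ys,xs=np.nonzero(m);cen=ray(c,np.c_[xs,ys],z).mean(0)
    print(name,"px",st[k,4],"c(uv)",ce[k].round(1),"rect c",np.round(r[0],1),"size",np.round(sorted(r[1]),1),"long-axis deg",round(float(a),1),"centroid",(cen*1000).round(1)[:2]);return m
E
python3 - <<'E'
from h import *
c=load("top0.npz");P=cloud(c);Z=P[...,2];hsv=cv2.cvtColor(c["img"],cv2.COLOR_RGB2HSV)
print("bench z",np.median(Z[100:130,100:130]).round(4),np.std(Z[90:130,180:215]))
def roi(u0,v0,u1,v1):
    m=np.zeros(Z.shape,bool);m[v0:v1,u0:u1]=1;return m
H,S,V=[hsv[...,i].astype(int) for i in range(3)]
# original px = view/1.42
for nm,r in dict(jig=(225,150,280,222),tray=(128,175,168,222),disc=(174,205,198,237),bar=(172,160,202,192),tmpl=(330,185,365,245)).items():
    m=roi(*r);print(nm,[np.round(np.percentile(Z[m],q),3) for q in(50,80,90,97,100)], "hsv med",[int(np.median(x[m])) for x in(H,S,V)])
print("disc crop Z");print((Z[208:234:2,176:198:2]*1000).astype(int));print((Z[155:195:2,240:272:2]*1000).astype(int))
E
```

```text
bench z 0.0013 0.11191908663517851
jig [np.float64(0.006), np.float64(0.019), np.float64(0.026), np.float64(0.044), np.float64(1.572)] hsv med [16, 121, 173]
tray [np.float64(0.005), np.float64(0.009), np.float64(0.013), np.float64(0.019), np.float64(1.572)] hsv med [15, 21, 102]
disc [np.float64(0.004), np.float64(0.04), np.float64(0.043), np.float64(0.046), np.float64(1.572)] hsv med [16, 121, 174]
bar [np.float64(0.003), np.float64(0.038), np.float64(0.042), np.float64(0.045), np.float64(1.572)] hsv med [16, 121, 182]
tmpl [np.float64(0.017), np.float64(0.025), np.float64(0.028), np.float64(0.065), np.float64(1.572)] hsv med [16, 99, 98]
disc crop Z
[[-2  5  4  1  6 -1  8  1  4  7  0]
 [ 3  5  7  2 -1 -1 -6  0  1  0  1]
 [ 3  7  3  0 -2  3  1  2  8 -2 -1]
 [ 3 -2 43 37 40 45 40 45 -2  8  5]
 [-8  5 40 47 34 37 41 39 27  1 -5]
 [ 3  3 40 41 47 46 47 42 21 -8 -1]
 [ 4 -4 43 43 41 40 37 46 15  0 -3]
 [ 3 45 34 41 41 33 44 33  3 -5  3]
 [-2 42 48 40 45 41 38 30  1 -4  3]
 [ 4 40 44 46 42 43 42 26  4 -2 -5]
 [ 9 46 36 36 41 40 39 20  5  4 -2]
 [-1  9 37 37 34 41 42  8  2  5  6]
 [ 4 -1
[... 350 characters left out ...]
14 13 16  8 11 11  9 15 19 15 17 14]
 [14 18 15 10 22 14 19 14 17 16 14 12 18 18 11 16]
 [14  9 20 14 17 14 16 21 19 17 13 15 10 14 16 18]
 [13 23 16 16 20 16 73 66 15 21 17 19 18 14 18 12]
 [25 17 17 20 18 19 63 66 22 21 14 13 13 13 15 16]
 [15 11 18 14 14 26 22 30 21 10 17 18 15 16 18 13]
 [11 15 62 63 59 55 20 15 23 18 19 17 12 17 14 17]
 [29 29 34 38 42 60 56 53 55 57  9 17 22 21 24 -1]
 [16 18 33 24 36 40 42 32 39 53 56 17 13 18 14 -1]
 [19 25 36 12 25 18 12 28 33 35 38 37 10 10 20 -1]
 [13 13 31 17 21 22 21 21 27 34 18 24 36 12 11  0]
 [12 30 18 21 28 25 23 21 25 33 13 10 17 16 -2  8]
 [16 35 15 29 23 25 34 26 13 34 14 13 19 14  1 -2]
 [16 33 17 29 18 22 20 27 14 31  7 12  9 12 -1  1]]
```

```bash
python3 - <<'E'
from h import *
c=load("top0.npz");P=cloud(c);Z=cv2.medianBlur(P[...,2].astype(np.float32),3);Z1=P[...,2];hsv=cv2.cvtColor(c["img"],cv2.COLOR_RGB2HSV)
H,S,V=[hsv[...,i].astype(int) for i in range(3)]
def roi(u0,v0,u1,v1):
    m=np.zeros(Z.shape,bool);m[v0:v1,u0:u1]=1;return m
rect(c,roi(222,150,282,222)&((S>150)|(Z>8e-3)),.015,"jig(col|z)")
rect(c,roi(222,150,282,222)&(Z>7.5e-3),.015,"jig z")
rect(c,roi(122,170,172,222)&(S<70),.016,"tray")
rect(c,roi(172,203,202,240)&(Z>28e-3),.040,"disc")
rect(c,roi(172,203,202,240)&(V<75),.040,"disc tag")
rect(c,roi(170,158,204,194)&(Z>28e-3),.040,"bar")
rect(c,roi(170,158,204,194)&(V<75),.040,"bar tag")
rect(c,roi(325,185,370,245)&(Z>11e-3),.022,"tmpl")
rect(c,roi(325,185,370,245)&(Z>45e-3),.064,"handle")
rect(c,roi(325,185,370,245)&(S>110)&(Z1>15e-3),.064,"handle col")
m=roi(240,160,270,179)&(Z1>50e-3);print(np.argwhere(m)[:,::-1].tolist())
rect(c,roi(246,168,262,177)&(Z1>58e-3),.070,"pin")
rect(c,roi(240,176,266,190)&(Z1>48e-3),.056,"stop+")
rect(c,roi(232,196,266,215)&(Z1>48e-3),.056,"stop-")
E
```

```text
jig(col|z) px 1819 c(uv) [251.5 187. ] rect c [555.5   2.8] size [110.7 191.7] long-axis deg 166.7 centroid [555.4   3. ]
jig z px 1820 c(uv) [251.4 186.9] rect c [555.6   3.3] size [111.1 192.1] long-axis deg 166.9 centroid [555.5   3.1]
tray px 1205 c(uv) [146.9 197.6] rect c [514.8 356.5] size [110.3 125.4] long-axis deg 0.8 centroid [514.4 355.7]
disc px 224 c(uv) [184.1 221.9] rect c [433.7 222.3] size [41.2 60. ] long-axis deg 167.5 centroid [433.7 222.4]
disc tag px 48 c(uv) [183.5 221.7] rect c [434.9 224.5] size [23.2 23.3] long-axis deg 90.8 centroid [434.1 224.4]
bar px 229 c(uv) [184.  176.4] rect c [585.4 226.5] size [43.8 60.5] long-axis deg 151.8 centroid [585.4 227. ]
bar tag px 4 c(uv) [185.5 172. ] rect c [600.  222.4] size [2.4 7.1] long-axis deg 136.3 centroid [600.  222.4]
tmpl px 1081 c(uv) [348.3 216.1] rect c [ 461.2 -323.8] size [ 81.5 149.9] long-axis deg 3.5 centroid [ 461.  -324.1]
handle px 127 c(uv) [350.6 221.8] rect c [ 442.  -325.4] size [22.8 55.5] long-axis deg 90.8 centroid [ 441.  -325.8]
handle col px 90 c(uv) [349.9 221.7] rect c [ 442.  -323.7] size [16.3 52.2] long-axis deg 90.8 centroid [ 441.3 -323.5]
[[247, 171], [252, 173], [253, 173], [254, 173], [252, 174], [253, 174], [254, 174], [255, 174], [252, 175], [253, 175], [254, 175], [255, 175], [253, 176], [254, 176], [244, 178], [245, 178], [246, 178], [247, 178]]
pin px 11 c(uv) [253.3 174.3] rect c [591.1  -6.8] size [9.8 9.9] long-axis deg 1.0 centroid [591.8  -6. ]
stop+ px 47 c(uv) [252.1 180.5] rect c [572.8  -1.3] size [ 8. 60.] long-axis deg 76.7 centroid [572.9  -1.5]
stop- px 45 c(uv) [245.3 205.5] rect c [489.6  18.7] size [ 8.  58.3] long-axis deg 76.8 centroid [489.9  19.4]
```

```bash
cat >> h.py <<'E'
from scipy.spatial.transform import Rotation as Ro
def goto(o,p,yaw,prt=True):
    """shift/turn in tool axes to reach TCP p(m) with tool y down and tool x at yaw deg"""
    R0=Ro.from_quat(o["tool_rot"]);a=np.radians(yaw)
    x=np.array([np.cos(a),np.sin(a),0]);y=np.array([0,0,-1.]);R1=Ro.from_matrix(np.c_[x,y,np.cross(x,y)])
    d=R0.inv().apply(np.array(p)-o["position"])*1000;r=(R0.inv()*R1).as_rotvec()
    print("shift mm",d.round(1),"rotvec",r.round(3),"deg",np.degrees(r).round(1));return d,r
def show(o):
    R=Ro.from_quat(o["tool_rot"]).as_matrix()
    print("t",o["time"],"pos",(o["position"]*1000).round(1),"xaxis yaw",np.degrees(np.arctan2(R[1,0],R[0,0])).round(2),"y",R[:,1].round(4),"F",np.round(o["ft_force"],1),"M",np.round(o["moment"],2),"grip",round(o["grip_width"]*1000,1),"q",np.round(o["q"],3))
E
python3 - <<'E'
from h import *; from rig import *
o=get_obs();show(o)
print(Ro.from_quat(o["tool_rot"]).as_matrix().round(3))
E
```

```text
t 0.1 pos [ 146.  -607.1  221.7] xaxis yaw -76.49 y [-1.0e-04  1.9e-03 -1.0e+00] F [-0.6 -0.5  0. ] M [-0.02  0.03  0.02] grip 86.9 q [-1.514  0.528  1.434  0.     1.181 -0.178]
[[ 0.234 -0.     0.972]
 [-0.972  0.002  0.234]
 [-0.002 -1.     0.   ]]
```

```bash
python3 - <<'E'
from h import *; from rig import *
o=get_obs();goto(o,[.5854,.2267,.12],61.8)
E
```

```text
shift mm [-707.9  103.2  622. ] rotvec [-2.000e-03 -2.414e+00 -0.000e+00] deg [-1.000e-01 -1.383e+02 -0.000e+00]
```

Call:
jog_arm([
  [-708, 102, 622, 0, -2.414, 0, -1],
  [-708, 102, 622, 0, -2.414, 0, -1],
  [-708, 102, 622, 0, -2.414, 0, -1],
  [-708, 102, 622, 0, -2.414, 0, -1],
  [-708, 102, 622, 0, -2.414, 0, -1],
  [-708, 102, 622, 0, -2.414, 0, -1],
  [-708, 102, 622, 0, -2.414, 0, -1],
  [-708, 102, 622, 0, -2.414, 0, -1],
  [-708, 102, 622, 0, -2.414, 0, -1],
  [-708, 102, 622, 0, -2.414, 0, -1],
  [-708, 102, 622, 0, -2.414, 0, -1],
  [-708, 102, 622, 0, -2.414, 0, -1],
  [-708, 102, 622, 0, -2.414, 0, -1],
  [-708, 102, 622, 0, -2.414, 0, -1],
  [-708, 102, 622, 0, -2.414, 0, -1],
  [-708, 102, 622, 0, -2.414, 0, -1],
  [-708, 102, 622, 0, -2.414, 0, -1],
], grip_force=30)

```text
time: 2.22
position: [0.5847, 0.2263, 0.1198]
tool_rot: [-0.606, -0.363, 0.364, 0.606]
ft_force: [-0.5, 0.5, -1.1]
grip_width: 0.0872
```

```bash
python3 - <<'E'
from h import *; from rig import *
o=get_obs();show(o);goto(o,[.5854,.2267,.014],61.8)
c=camera("side");np.savez("side1.npz",**c);im=c["img"][...,::-1]
cv2.imwrite("pics/side1.png",cv2.resize(im[180:360,90:330],None,fx=3.3,fy=3.3,interpolation=cv2.INTER_CUBIC))
c=camera("top");np.savez("top1.npz",**c)
E
```

```text
t 2.225 pos [584.7 226.3 119.8] xaxis yaw 61.91 y [-1.7e-03 -8.0e-04 -1.0e+00] F [-0.5  0.5 -1.1] M [ 0.01 -0.14  0.  ] grip 87.2 q [ 1.920e-01  6.560e-01  1.514e+00 -1.000e-03  9.740e-01 -8.890e-01]
shift mm [  0.9 105.8  -0.6] rotvec [-0.001  0.002 -0.002] deg [-0.1  0.1 -0.1]
```

View pics/side1.png

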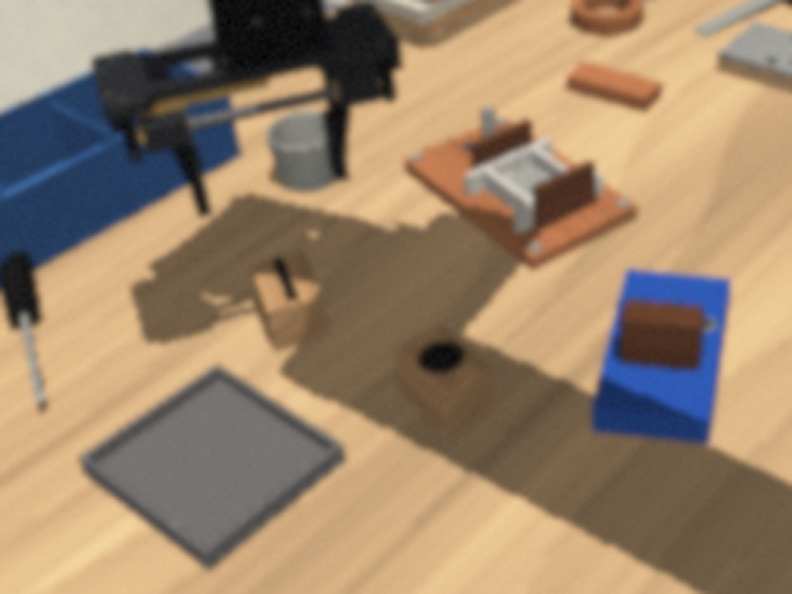

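Call:
jog_arm([
  [1, 50, 0, 0, 0, 0, -1],
  [1, 100, 0, 0, 0, 0, -1],
  [1, 106, 0, 0, 0, 0, -1],
  [1, 106, 0, 0, 0, 0, 1],
  [1, 106, 0, 0, 0, 0, 1],
  [1, 106, 0, 0, 0, 0, 1],
  [1, 106, 0, 0, 0, 0, 1],
  [1, 106, 0, 0, 0, 0, 1],
], grip_force=30)

```text
time: 3.32
position: [0.5861, 0.2271, 0.0151]
tool_rot: [0.607, 0.364, -0.363, -0.607]
ft_force: [0.4, -0.4, 0.8]
grip_width: 0.0447
```

```bash
python3 - <<'E'
from h import *; from rig import *
o=get_obs();show(o);goto(o,[.5854,.2267,.09],61.8);goto(o,[.515,.356,.09],90)
c=load("side1.npz");
u=90+488/3.3;v0=180+112/3.3
for z in(.072,):
    print(ray(c,[[u,v0]],z)*1000)
n=np.array([531.2,8.75]);a=np.radians(-13.2)
for x in(60,62,65,70): print(x,proj(c,[*(n+x*np.array([np.cos(a),np.sin(a)])),72])if 0 else proj(c,np.array([*(n+x*np.array([np.cos(a),np.sin(a)])),72.])/1000),"obs",u,v0)
E
```

```text
t 3.325 pos [586.1 227.1  15.1] xaxis yaw 61.83 y [ 7.e-04  1.e-04 -1.e+00] F [ 0.4 -0.4  0.8] M [ 0.01 -0.14  0.02] grip 44.7 q [ 0.192  0.809  1.557 -0.     0.775 -0.887]
shift mm [ -0.6 -74.9   0.4] rotvec [0.001 0.001 0.   ] deg [0. 0. 0.]
shift mm [ 80.1 -75.  123.5] rotvec [ 0.001 -0.492  0.   ] deg [  0.  -28.2   0. ]
[[582.87743913   1.051948    72.        ]]
60 [[237.49706496 212.31429253]] obs 237.87878787878788 213.93939393939394
62 [[237.08548317 212.03891406]] obs 237.87878787878788 213.93939393939394
65 [[236.46992285 211.62705896]] obs 237.87878787878788 213.93939393939394
70 [[235.44879367 210.94384848]] obs 237.87878787878788 213.93939393939394
```

Call:
jog_arm([
  [0, 0, 0, 0, 0, 0, 1],
  [0, 0, 0, 0, 0, 0, 1],
  [0, 0, 0, 0, 0, 0, 1],
  [0, -40, 0, 0, 0, 0, 1],
  [0, -75, 0, 0, 0, 0, 1],
  [0, -75, 0, 0, 0, 0, 1],
], grip_force=30)

```text
time: 4.08
position: [0.588, 0.2273, 0.0921]
tool_rot: [0.607, 0.365, -0.361, -0.606]
ft_force: [0.0, 0.3, -0.4]
grip_width: 0.0398
```

```bash
python3 - <<'E'
from h import *; from rig import *
o=get_obs();show(o);goto(o,[.515,.356,.06],90);goto(o,[.515,.356,.020],90)
E
```

```text
t 4.075 pos [588.  227.3  92.1] xaxis yaw 61.83 y [ 0.0059  0.001  -1.    ] F [ 0.   0.3 -0.4] M [ 0.03 -0.18 -0.02] grip 39.8 q [ 0.192  0.695  1.528 -0.     0.913 -0.887]
shift mm [ 78.9  31.8 125.3] rotvec [ 0.005 -0.492  0.002] deg [  0.3 -28.2   0.1]
shift mm [ 78.7  71.8 125.4] rotvec [ 0.005 -0.492  0.002] deg [  0.3 -28.2   0.1]
```

Call:
jog_arm([
  [40, 0, 62, 0, -0.25, 0, 1],
  [79, 10, 124, 0, -0.492, 0, 1],
  [79, 30, 124, 0, -0.492, 0, 1],
  [79, 50, 124, 0, -0.492, 0, 1],
  [79, 64, 124, 0, -0.492, 0, 1],
  [79, 70, 124, 0, -0.492, 0, 1],
  [79, 70, 124, 0, -0.492, 0, 1],
])

```text
time: 4.95
position: [0.5149, 0.354, 0.0195]
tool_rot: [0.501, 0.499, -0.499, -0.501]
ft_force: [0.5, -0.3, -1.1]
grip_width: 0.0401
```

```bash
python3 - <<'E'
from h import *; from rig import *
o=get_obs();show(o)
E
```

```text
t 4.95 pos [514.9 354.   19.5] xaxis yaw 89.86 y [ 3.e-04 -0.e+00 -1.e+00] F [ 0.5 -0.3 -1.1] M [ 0.12 -0.14 -0.08] grip 40.1 q [ 0.424  0.799  1.565 -0.     0.777 -1.145]
```

Call:
jog_arm([
  [0, 1, 0, 0, 0, 0, 1],
  [0, 1, 0, 0, 0, 0, -0.3],
  [0, 1, 0, 0, 0, 0, -0.6],
  [0, 1, 0, 0, 0, 0, -1],
  [0, 1, 0, 0, 0, 0, -1],
  [0, -50, 0, 0, 0, 0, -1],
  [0, -85, 0, 0, 0, 0, -1],
  [0, -85, 0, 0, 0, 0, -1],
])

```text
time: 5.95
position: [0.516, 0.3563, 0.1078]
tool_rot: [0.501, 0.502, -0.498, -0.499]
ft_force: [0.5, 0.5, 0.1]
grip_width: 0.0864
```

```bash
python3 - <<'E'
from h import *; from rig import *
o=get_obs();show(o);goto(o,[.4337,.2223,.10],77.5);goto(o,[.4337,.2223,.014],77.5)
E
```

```text
t 5.95 pos [516.  356.3 107.8] xaxis yaw 90.03 y [ 0.0065  0.003  -1.    ] F [0.5 0.5 0.1] M [ 0.1  -0.16 -0.06] grip 86.4 q [ 0.426  0.669  1.529  0.     0.937 -1.145]
shift mm [-134.     6.9   82.5] rotvec [0.006 0.219 0.004] deg [ 0.4 12.5  0.2]
shift mm [-134.2   92.9   83. ] rotvec [0.006 0.219 0.004] deg [ 0.4 12.5  0.2]
```

Call:
jog_arm([
  [-60, 0, 37, 0, 0.1, 0, -1],
  [-110, 0, 68, 0, 0.219, 0, -1],
  [-133, 20, 81.5, 0, 0.219, 0, -1],
  [-133, 40, 81.5, 0, 0.219, 0, -1],
  [-133, 40, 81.5, 0, 0.219, 0, -1],
  [-133, 40, 81.5, 0, 0.219, 0, -1],
])

```text
time: 6.7
position: [0.4326, 0.2224, 0.0644]
tool_rot: [-0.551, -0.442, 0.443, 0.552]
ft_force: [-0.1, 0.7, -0.0]
grip_width: 0.0869
```

```bash
python3 - <<'E'
from h import *; from rig import *
c=camera("top");np.savez("top2.npz",**c)
o=get_obs();show(o);goto(o,[.4337,.2223,.014],77.5)
cv2.imwrite("pics/top2.png",cv2.resize(c["img"][140:250,120:290][...,::-1],None,fx=4.5,fy=4.5,interpolation=cv2.INTER_CUBIC))
E
```

```text
t 6.75 pos [432.9 222.5  64.8] xaxis yaw 77.49 y [ 8.e-04  2.e-04 -1.e+00] F [-0.8 -0.2 -0.1] M [ 0.06 -0.15 -0.  ] grip 87.0 q [ 0.245  0.613  1.907  0.     0.621 -1.108]
shift mm [-0.1 50.8 -0.8] rotvec [ 0.001 -0.     0.   ] deg [ 0. -0.  0.]
```

View pics/top2.png

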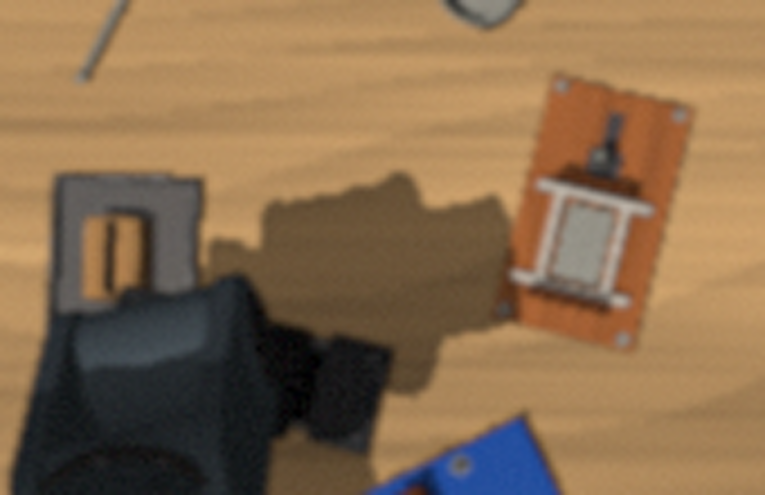

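Call:
jog_arm([
  [0, 30, -1, 0, 0, 0, -1],
  [0, 51, -1, 0, 0, 0, -1],
  [0, 51, -1, 0, 0, 0, -1],
  [0, 51, -1, 0, 0, 0, 1],
  [0, 51, -1, 0, 0, 0, 1],
  [0, 51, -1, 0, 0, 0, 1],
  [0, 51, -1, 0, 0, 0, 1],
  [0, 51, -1, 0, 0, 0, 1],
  [0, 51, -1, 0, 0, 0, 1],
  [0, 51, -1, 0, 0, 0, 1],
])

```text
time: 8.0
position: [0.4335, 0.2219, 0.0136]
tool_rot: [0.552, 0.442, -0.442, -0.552]
ft_force: [-0.3, 1.3, 2.4]
grip_width: 0.0401
```

```bash
python3 - <<'E'
from h import *; from rig import *
o=get_obs();show(o)
n=[.5312,.00875]
goto(o,[.4337,.2223,.12],77.5);goto(o,n+[.12],76.8);goto(o,n+[.0385],76.8)
E
```

```text
t 8.0 pos [433.5 221.9  13.6] xaxis yaw 77.46 y [ 1.e-04  1.e-04 -1.e+00] F [-0.3  1.3  2.4] M [ 0.06 -0.1  -0.04] grip 40.1 q [ 0.243  0.717  1.924  0.     0.5   -1.109]
shift mm [   0.5 -106.4   -0.2] rotvec [ 0.    -0.001  0.   ] deg [ 0. -0.  0.]
shift mm [-186.8 -106.4 -141.7] rotvec [0.    0.011 0.   ] deg [0.  0.7 0. ]
shift mm [-186.8  -24.9 -141.7] rotvec [0.    0.011 0.   ] deg [0.  0.7 0. ]
```

Call:
jog_arm([
  [0, -50, 0, 0, 0, 0, 1],
  [-20, -100, -15, 0, 0.011, 0, 1],
  [-70, -106, -53, 0, 0.011, 0, 1],
  [-120, -106, -91, 0, 0.011, 0, 1],
  [-165, -106, -125, 0, 0.011, 0, 1],
  [-187, -106, -142, 0, 0.011, 0, 1],
  [-187, -90, -142, 0, 0.011, 0, 1],
  [-187, -70, -142, 0, 0.011, 0, 1],
  [-187, -70, -142, 0, 0.011, 0, 1],
  [-187, -70, -142, 0, 0.011, 0, 1],
])

```text
time: 9.25
position: [0.5308, 0.0095, 0.0834]
tool_rot: [-0.553, -0.439, 0.44, 0.554]
ft_force: [-0.3, -0.2, -0.5]
grip_width: 0.0399
```

```bash
python3 - <<'E'
from h import *; from rig import *
o=get_obs();show(o)
n=[.5312,.00875]
goto(o,n+[.0385],76.8)
c=camera("side");np.savez("side3.npz",**c);im=c["img"][...,::-1]
cv2.imwrite("pics/side3.png",cv2.resize(im[185:275,190:310],None,fx=6.5,fy=6.5,interpolation=cv2.INTER_CUBIC))
c=camera("top");np.savez("top3.npz",**c);im=c["img"][...,::-1]
cv2.imwrite("pics/top3.png",cv2.resize(im[145:235,200:310],None,fx=6.5,fy=6.5,interpolation=cv2.INTER_CUBIC))
E
```

```text
t 9.25 pos [530.8   9.5  83.4] xaxis yaw 76.9 y [-1.1e-03  3.0e-04 -1.0e+00] F [-0.3 -0.2 -0.5] M [ 0.07 -0.15  0.03] grip 39.9 q [-0.193  0.614  1.785  0.     0.743 -1.535]
shift mm [-0.6 44.9 -0.6] rotvec [-0.001  0.002  0.   ] deg [-0.1  0.1  0. ]
```

View pics/side3.png

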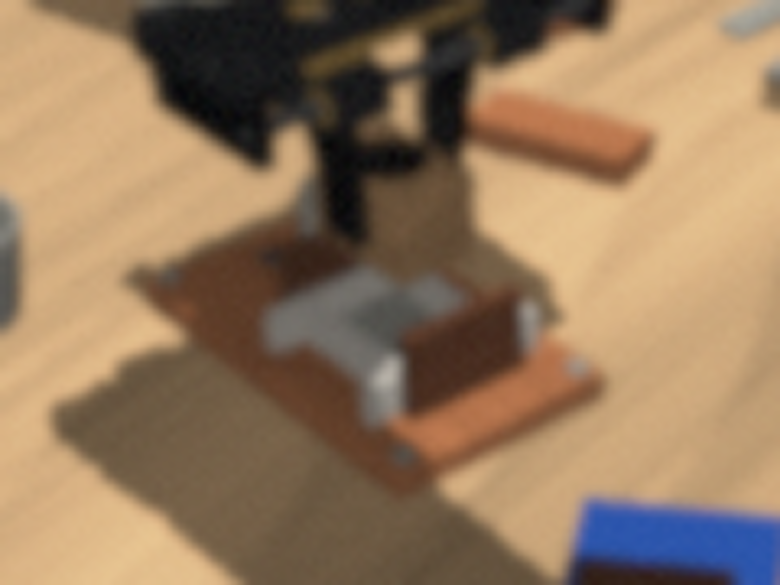

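View pics/top3.png

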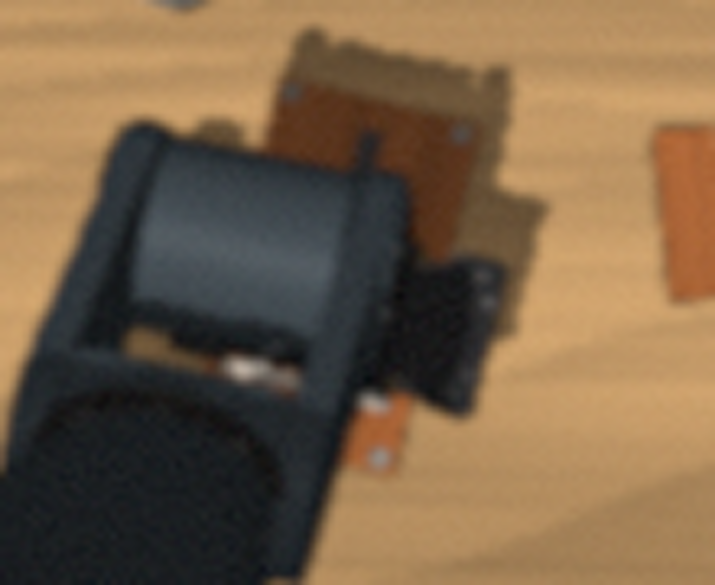

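Call:
jog_arm([
  [-0.6, 20, -0.6, 0, 0, 0, 1],
  [-0.6, 32, -0.6, 0, 0, 0, 1],
  [-0.6, 36, -0.6, 0, 0, 0, 1],
  [-0.6, 38, -0.6, 0, 0, 0, 1],
  [-0.6, 38, -0.6, 0, 0, 0, 1],
])

```text
time: 9.98
position: [0.5321, 0.0078, 0.0458]
tool_rot: [0.554, 0.439, -0.439, -0.554]
ft_force: [0.0, -0.6, -0.9]
grip_width: 0.0401
```

```bash
python3 - <<'E'
from h import *; from rig import *
o=get_obs();show(o)
n=[.5312,.00875]
goto(o,n+[.0380],76.8)
E
```

```text
t 9.975 pos [532.1   7.8  45.8] xaxis yaw 76.83 y [ 4.e-04 -1.e-04 -1.e+00] F [ 0.  -0.6 -0.9] M [ 0.08 -0.17 -0.01] grip 40.1 q [-0.196  0.682  1.801  0.     0.659 -1.537]
shift mm [0.7 7.8 1.1] rotvec [0.    0.001 0.   ] deg [0. 0. 0.]
```

Call:
jog_arm([
  [0.5, 3, 0.6, 0, 0, 0, 1],
  [0.5, 5, 0.6, 0, 0, 0, 1],
  [0.5, 7, 0.6, 0, 0, 0, 1],
  [0.5, 7, 0.6, 0, 0, 0, 1],
])

```text
time: 10.48
position: [0.5313, 0.0084, 0.0384]
tool_rot: [-0.554, -0.439, 0.439, 0.554]
ft_force: [-0.2, 0.3, -0.4]
grip_width: 0.0399
```

```bash
python3 - <<'E'
from h import *; from rig import *
o=get_obs();show(o)
n=[.5312,.00875]
goto(o,n+[.0380],76.8)
E
```

```text
t 10.475 pos [531.3   8.4  38.4] xaxis yaw 76.83 y [-4.e-04  1.e-04 -1.e+00] F [-0.2  0.3 -0.4] M [ 0.03 -0.15 -0.01] grip 39.9 q [-0.195  0.695  1.805  0.     0.643 -1.536]
shift mm [0.3 0.4 0.1] rotvec [-0.     0.001 -0.   ] deg [-0.  0. -0.]
```

Call:
jog_arm([
  [0, 0.5, 0, 0, 0, 0, -0.3],
  [0, 0.5, 0, 0, 0, 0, -0.6],
  [0, 0.5, 0, 0, 0, 0, -1],
  [0, 0.5, 0, 0, 0, 0, -1],
  [0, -50, 0, 0, 0, 0, -1],
  [0, -90, 0, 0, 0, 0, -1],
  [0, -90, 0, 0, 0, 0, -1],
])

```text
time: 11.35
position: [0.5337, 0.008, 0.1315]
tool_rot: [0.556, 0.441, -0.438, -0.552]
ft_force: [-0.2, 0.7, 0.8]
grip_width: 0.0866
```

```bash
python3 - <<'E'
from h import *; from rig import *
o=get_obs();show(o)
goto(o,[.442,-.3245,.12],2.2)
goto(o,[.442,-.3245,.026],2.2)
E
```

```text
t 11.35 pos [533.7   8.  131.5] xaxis yaw 76.84 y [ 0.0071 -0.0014 -1.    ] F [-0.2  0.7  0.8] M [ 0.07 -0.18  0.02] grip 86.6 q [-0.194  0.534  1.753 -0.     0.847 -1.536]
shift mm [-344.7   11.3   13.7] rotvec [0.006 1.303 0.005] deg [ 0.3 74.6  0.3]
shift mm [-344.7  105.3   14.4] rotvec [0.006 1.303 0.005] deg [ 0.3 74.6  0.3]
```

Call:
jog_arm([
  [-345, 0, 15, 0, 1.303, 0, -1],
  [-345, 0, 15, 0, 1.303, 0, -1],
  [-345, 0, 15, 0, 1.303, 0, -1],
  [-345, 0, 15, 0, 1.303, 0, -1],
  [-345, 0, 15, 0, 1.303, 0, -1],
  [-345, 0, 15, 0, 1.303, 0, -1],
  [-345, 0, 15, 0, 1.303, 0, -1],
  [-345, 0, 15, 0, 1.303, 0, -1],
  [-345, 0, 15, 0, 1.303, 0, -1],
])

```text
time: 12.48
position: [0.4379, -0.3232, 0.1278]
tool_rot: [-0.706, -0.014, 0.015, 0.707]
ft_force: [0.0, -0.3, 0.4]
grip_width: 0.0871
```

```bash
python3 - <<'E'
from h import *; from rig import *
o=get_obs();show(o)
goto(o,[.442,-.3245,.026],2.2)
c=camera("top");np.savez("top4.npz",**c);im=c["img"][...,::-1]
cv2.imwrite("pics/top4.png",cv2.resize(im[140:260,220:400],None,fx=4.4,fy=4.4,interpolation=cv2.INTER_CUBIC))
c=camera("side");np.savez("side4.npz",**c);im=c["img"][...,::-1]
cv2.imwrite("pics/side4.png",cv2.resize(im[170:270,190:350],None,fx=4.9,fy=4.9,interpolation=cv2.INTER_CUBIC))
E
```

```text
t 12.475 pos [ 437.9 -323.2  127.8] xaxis yaw 2.36 y [-0.0012  0.0013 -1.    ] F [ 0.  -0.3  0.4] M [-0.02 -0.12  0.08] grip 87.1 q [-0.841  0.554  1.723  0.     0.867 -0.882]
shift mm [  4.2 101.8  -1.6] rotvec [-0.001  0.003 -0.001] deg [-0.1  0.2 -0.1]
```

View pics/top4.png

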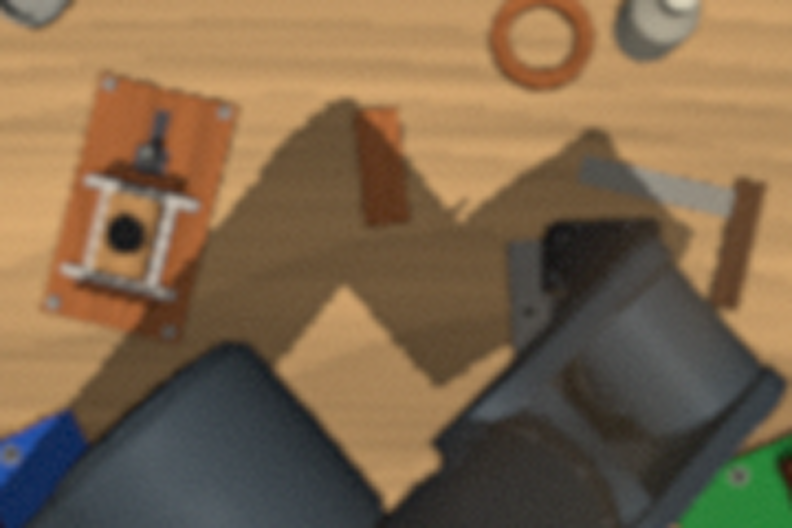

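View pics/side4.png

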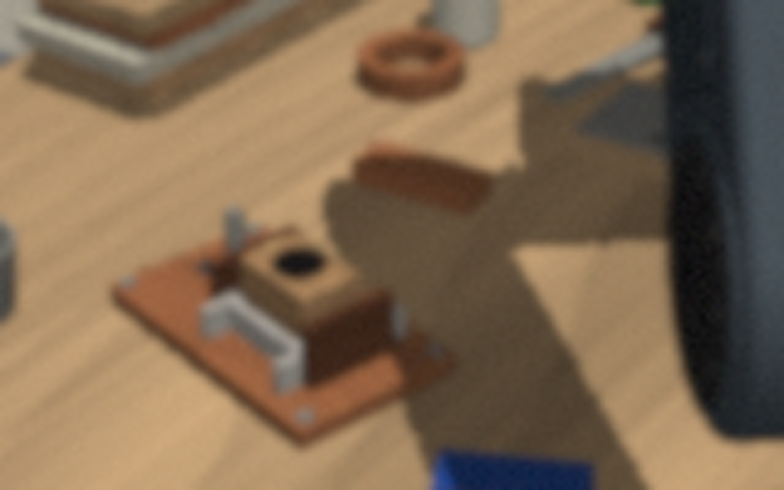

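```bash
python3 - <<'E'
from h import *
def roi(u0,v0,u1,v1):
    m=np.zeros((420,560),bool);m[v0:v1,u0:u1]=1;return m
def pca(c,m,z,nm):
    n,l,st,ce=cv2.connectedComponentsWithStats(m.astype(np.uint8));k=1+np.argmax(st[1:,4])
    ys,xs=np.nonzero(l==k);p=ray(c,np.c_[xs,ys],z)[:,:2]*1000;q=p.mean(0);w,V=np.linalg.eigh(np.cov((p-q).T));e=V[:,1]
    a=np.degrees(np.arctan(e[1]/e[0]))
    print(nm,len(p),q.round(1),"deg",round(a,2),"sizes",np.sqrt(12*w).round(1));return q
for f in ("top0","top1","top2","top4"):
    c=load(f+".npz");Z1=cloud(c)[...,2].astype(np.float32);Z=cv2.medianBlur(Z1,3);print(f)
    if f!="top4":
        pca(c,roi(325,185,370,245)&(Z>11e-3)&(Z<.1),.022,"tmpl")
        pca(c,roi(325,185,370,245)&(Z1>45e-3)&(Z1<.1),.064,"handle")
    pca(c,roi(222,150,282,222)&(Z>7.5e-3)&(Z<.1),.015,"jig")
    ys,xs=np.nonzero(roi(248,169,260,178)&(Z1>50e-3)&(Z1<.1)); 
    g=cv2.cvtColor(c["img"],cv2.COLOR_RGB2HSV)
    p=ray(c,np.c_[xs,ys],.070)[:,:2]*1000-np.array([531.2,8.75]);a=np.radians(-13.2);u=np.array([np.cos(a),np.sin(a)]);v=np.array([-u[1],u[0]])
    print("pin jig-x,y",(p.mean(0)@u).round(1),(p.mean(0)@v).round(1),"n",len(p),(p@u).min().round(1),(p@u).max().round(1))
    if f=="top4": pca(c,roi(232,180,266,206)&(Z1>59e-3)&(Z1<.1),.064,"blank")
E
```

```text
top0
tmpl 1081 [ 461.  -324.1] deg 3.62 sizes [ 80.9 149.1]
handle 129 [ 441.1 -325.5] deg -86.76 sizes [24.1 57.7]
jig 1820 [555.5   3.1] deg -12.97 sizes [109.8 189.9]
pin jig-x,y 62.1 -1.0 n 13 56.7 67.0
top1
tmpl 1081 [ 461.  -324.1] deg 3.52 sizes [ 80.9 149.3]
handle 130 [ 441.  -325.5] deg -86.86 sizes [24.  57.5]
jig 1821 [555.5   2.9] deg -13.17 sizes [109.9 189.9]
pin jig-x,y 61.8 -1.5 n 14 56.7 67.0
top2
tmpl 1080 [ 461.1 -324.1] deg 3.71 sizes [ 80.8 149.1]
handle 130 [ 441.  -325.5] deg -86.86 sizes [24.  57.5]
jig 1821 [555.6   3. ] deg -13.08 sizes [110.1 189.4]
pin jig-x,y 62.1 -1.0 n 13 56.7 67.0
top4
jig 1825 [555.4   2.9] deg -13.07 sizes [109.9 190.2]
pin jig-x,y 61.8 -1.5 n 14 56.7 67.0
blank 218 [530.9   9.6] deg -12.13 sizes [39.6 60. ]
```

```bash
python3 - <<'E'
from h import *; from rig import *
o=get_obs();show(o)
goto(o,[.4411,-.3254,.028],3.6)
E
```

```text
t 12.575 pos [ 438.2 -323.3  128.2] xaxis yaw 2.33 y [-6.e-04  7.e-04 -1.e+00] F [-0.5 -0.3  0.9] M [-0.03 -0.13 -0.02] grip 86.7 q [-0.841  0.553  1.722  0.     0.867 -0.881]
shift mm [  2.8 100.2  -2.3] rotvec [-0.001 -0.022 -0.001] deg [-0.  -1.3 -0. ]
```

Call:
jog_arm([
  [2.8, 50, -2.2, 0, -0.022, 0, -1],
  [2.8, 85, -2.2, 0, -0.022, 0, -1],
  [2.8, 100, -2.2, 0, -0.022, 0, -1],
  [2.8, 100, -2.2, 0, -0.022, 0, -1],
  [2.8, 100, -2.2, 0, -0.022, 0, -1],
])

```text
time: 13.2
position: [0.4418, -0.3268, 0.0296]
tool_rot: [0.707, 0.022, -0.021, -0.706]
ft_force: [0.1, -0.9, 0.1]
grip_width: 0.0868
```

```bash
python3 - <<'E'
from h import *; from rig import *
o=get_obs();show(o)
goto(o,[.4411,-.3254,.028],3.6)
E
```

```text
t 13.2 pos [ 441.8 -326.8   29.6] xaxis yaw 3.47 y [ 0.0015 -0.0016 -1.    ] F [ 0.1 -0.9  0.1] M [-0.04 -0.08 -0.01] grip 86.8 q [-0.84   0.723  1.763  0.     0.654 -0.901]
shift mm [-0.7  1.6  1.4] rotvec [ 0.002 -0.002  0.001] deg [ 0.1 -0.1  0.1]
```

Call:
jog_arm([
  [-0.3, 0.6, 1, 0, 0, 0, 0.3],
  [-0.3, 0.6, 1, 0, 0, 0, 0.7],
  [-0.3, 0.6, 1, 0, 0, 0, 1],
  [-0.3, 0.6, 1, 0, 0, 0, 1],
  [-0.3, 0.6, 1, 0, 0, 0, 1],
  [-0.3, 0.6, 1, 0, 0, 0, 1],
  [-0.3, 0.6, 1, 0, 0, 0, 1],
  [-0.3, 0.6, 1, 0, 0, 0, 1],
  [-0.3, 0.6, 1, 0, 0, 0, 1],
], grip_force=55)

```text
time: 14.32
position: [0.4409, -0.3253, 0.0279]
tool_rot: [0.707, 0.021, -0.021, -0.707]
ft_force: [0.9, -0.7, -0.5]
grip_width: 0.0238
```

```bash
python3 - <<'E'
from h import *; from rig import *
o=get_obs();show(o)
E
```

```text
t 14.325 pos [ 440.9 -325.3   27.9] xaxis yaw 3.43 y [ 3.e-04 -2.e-04 -1.e+00] F [ 0.9 -0.7 -0.5] M [ 0.02 -0.23  0.03] grip 23.8 q [-0.84   0.725  1.766  0.     0.65  -0.9  ]
```

```bash
cat >> h.py <<'E'
NEST=np.array([531.15,8.65])/1000;JA=-13.1;U=np.array([np.cos(np.radians(JA)),np.sin(np.radians(JA))])
def tm(x,under): # TCP for template origin at jig x (mm), underside height mm
    return [*(NEST+U*x/1000),(under+27.9)/1000]
def injig(o):
    d=(o["position"][:2]-NEST)*1000;print("jig x,y of handle",(d@U).round(2),(d@np.array([-U[1],U[0]])).round(2),"underside",(o["position"][2]*1000-27.9).round(2))
    f=o["ft_force"];print("F jig x,y,z",(f[:2]@U).round(1),(f[:2]@np.array([-U[1],U[0]])).round(1),f[2].round(1))
E
python3 - <<'E'
from h import *; from rig import *
o=get_obs()
goto(o,tm(-16,110),JA);goto(o,tm(-16,80),JA)
E
```

```text
shift mm [  94.8 -110.   332.5] rotvec [0.    0.289 0.   ] deg [ 0.  16.5  0. ]
shift mm [ 94.8 -80.  332.5] rotvec [0.    0.289 0.   ] deg [ 0.  16.5  0. ]
```

Call:
jog_arm([
  [0, -20, 0, 0, 0, 0, 1],
  [0, -55, 0, 0, 0, 0, 1],
  [0, -95, 0, 0, 0, 0, 1],
  [0, -110, 10, 0, 0, 0, 1],
  [10, -110, 40, 0, 0.03, 0, 1],
  [22, -110, 85, 0, 0.08, 0, 1],
  [36, -110, 130, 0, 0.13, 0, 1],
  [50, -110, 175, 0, 0.18, 0, 1],
  [64, -110, 220, 0, 0.23, 0, 1],
  [78, -110, 265, 0, 0.289, 0, 1],
  [88, -110, 300, 0, 0.289, 0, 1],
  [93, -110, 325, 0, 0.289, 0, 1],
  [94.8, -105, 332.5, 0, 0.289, 0, 1],
  [94.8, -95, 332.5, 0, 0.289, 0, 1],
  [94.8, -90, 332.5, 0, 0.289, 0, 1],
  [94.8, -90, 332.5, 0, 0.289, 0, 1],
])

```text
time: 16.32
position: [0.5148, 0.0115, 0.1171]
tool_rot: [-0.702, 0.082, -0.081, 0.702]
ft_force: [0.1, -0.6, -2.5]
grip_width: 0.0237
```

```bash
python3 - <<'E'
from h import *; from rig import *
o=get_obs();show(o);injig(o)
goto(o,tm(-16,75),JA)
c=camera("side");np.savez("side5.npz",**c);im=c["img"][...,::-1]
cv2.imwrite("pics/side5.png",cv2.resize(im[165:275,170:310],None,fx=5.4,fy=5.4,interpolation=cv2.INTER_CUBIC))
c=camera("top");np.savez("top5.npz",**c);im=c["img"][...,::-1]
cv2.imwrite("pics/top5.png",cv2.resize(im[145:235,200:310],None,fx=6.5,fy=6.5,interpolation=cv2.INTER_CUBIC))
E
```

```text
t 16.325 pos [514.8  11.5 117.1] xaxis yaw -13.21 y [-1.9e-03  2.0e-04 -1.0e+00] F [ 0.1 -0.6 -2.5] M [-0.03 -0.01  0.03] grip 23.7 q [-0.195  0.542  1.803 -0.     0.798  0.036]
jig x,y of handle -16.55 -0.93 underside 89.2
F jig x,y,z 0.2 -0.5 -2.5
shift mm [ 0.6 14.2  0.9] rotvec [ 0.    -0.002 -0.002] deg [ 0.  -0.1 -0.1]
```

View pics/side5.png

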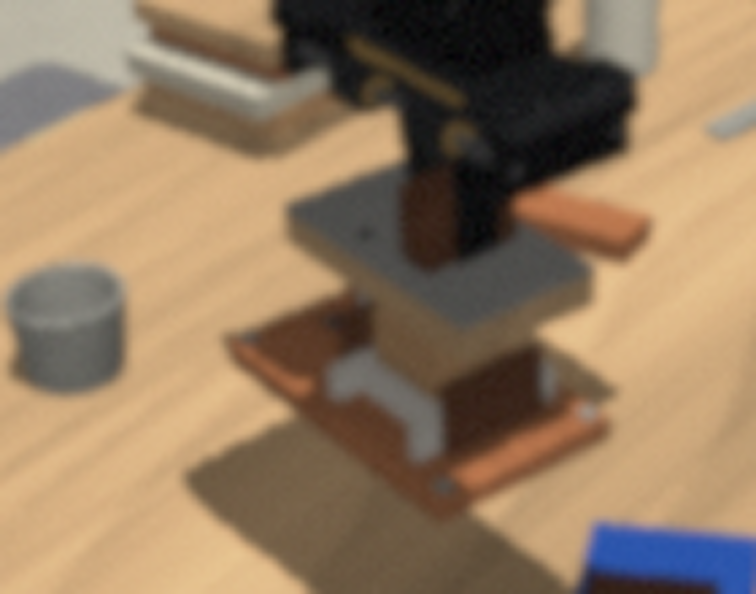

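View pics/top5.png

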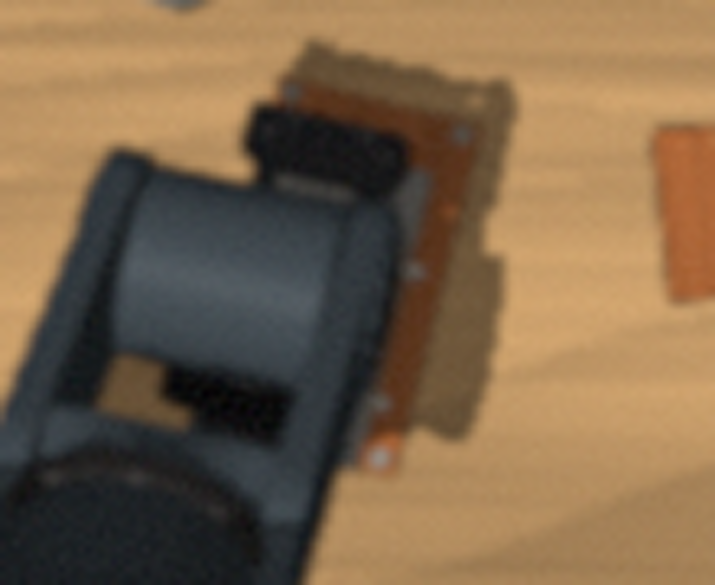

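Call:
jog_arm([
  [0.5, 8, 0.7, 0, -0.002, 0, 1],
  [0.5, 14, 0.7, 0, -0.002, 0, 1],
  [0.5, 15, 0.7, 0, -0.002, 0, 1],
  [0.5, 15, 0.7, 0, -0.002, 0, 1],
])

```text
time: 16.92
position: [0.516, 0.013, 0.1028]
tool_rot: [-0.703, 0.08, -0.08, 0.703]
ft_force: [0.3, 0.4, -2.8]
grip_width: 0.0236
```

```bash
python3 - <<'E'
from h import *; from rig import *
o=get_obs();show(o);injig(o)
goto(o,tm(-16,71),JA)
E
```

```text
t 16.925 pos [516.   13.  102.8] xaxis yaw -13.0 y [-3.e-04  0.e+00 -1.e+00] F [ 0.3  0.4 -2.8] M [-0.03 -0.06  0.03] grip 23.6 q [-0.192  0.567  1.811 -0.     0.764  0.035]
jig x,y of handle -15.73 0.81 underside 74.9
F jig x,y,z 0.2 0.4 -2.8
shift mm [-0.3  3.9 -0.8] rotvec [ 0.     0.002 -0.   ] deg [ 0.   0.1 -0. ]
```

Call:
jog_arm([
  [0, 1.5, -0.6, 0, 0, 0, 1],
  [0, 3, -0.6, 0, 0, 0, 1],
  [0, 4, -0.6, 0, 0, 0, 1],
  [0, 4, -0.6, 0, 0, 0, 1],
])

```text
time: 17.42
position: [0.516, 0.0124, 0.0995]
tool_rot: [0.703, -0.08, 0.08, -0.703]
ft_force: [-2.1, 0.3, 2.2]
grip_width: 0.0237
```

```bash
python3 - <<'E'
from h import *; from rig import *
o=get_obs();show(o);injig(o)
E
```

```text
t 17.425 pos [516.   12.4  99.5] xaxis yaw -13.0 y [ 6.e-04 -1.e-04 -1.e+00] F [-2.1  0.3  2.2] M [-0.05 -0.06  0.  ] grip 23.7 q [-0.193  0.573  1.814 -0.     0.754  0.034]
jig x,y of handle -15.59 0.19 underside 71.56
F jig x,y,z -2.2 -0.2 2.2
```

Call:
jog_arm([
  [1, 0.5, 0, 0, 0, 0, 1],
  [2, 0.5, 0, 0, 0, 0, 1],
  [3, 0.5, 0, 0, 0, 0, 1],
  [4, 0.5, 0, 0, 0, 0, 1],
])

```text
time: 17.92
position: [0.5176, 0.0121, 0.0993]
tool_rot: [-0.702, 0.081, -0.079, 0.703]
ft_force: [-5.9, 0.6, 9.6]
grip_width: 0.0238
```

```bash
python3 - <<'E'
from h import *; from rig import *
o=get_obs();show(o);injig(o)
E
```

```text
t 17.925 pos [517.6  12.1  99.3] xaxis yaw -12.99 y [-3.8e-03  8.0e-04 -1.0e+00] F [-5.9  0.6  9.6] M [ 0.01  0.42 -0.02] grip 23.8 q [-0.193  0.576  1.807  0.     0.763  0.034]
jig x,y of handle -14.01 0.28 underside 71.39
F jig x,y,z -5.9 -0.7 9.6
```

Call:
jog_arm([
  [0.5, -0.2, 0, 0, 0, 0, 1],
  [1, -0.2, 0, 0, 0, 0, 1],
  [2, -0.2, 0, 0, 0, 0, 1],
  [2, -0.2, 0, 0, 0, 0, 1],
])

```text
time: 18.42
position: [0.5219, 0.011, 0.0986]
tool_rot: [-0.703, 0.08, -0.08, 0.703]
ft_force: [0.2, 0.1, -3.4]
grip_width: 0.0234
```

```bash
python3 - <<'E'
from h import *; from rig import *
o=get_obs();show(o);injig(o)
E
```

```text
t 18.425 pos [521.9  11.   98.6] xaxis yaw -13.01 y [ 5.e-04 -1.e-04 -1.e+00] F [ 0.2  0.1 -3.4] M [ 0.01 -0.08  0.  ] grip 23.4 q [-0.193  0.579  1.8    0.     0.762  0.034]
jig x,y of handle -9.55 0.23 underside 70.73
F jig x,y,z 0.2 0.1 -3.4
```

Call:
jog_arm([
  [1, 0.8, 0, 0, 0, 0, 1],
  [1.5, 1.6, 0, 0, 0, 0, 1],
  [1.5, 2.5, 0, 0, 0, 0, 1],
  [1.5, 2.5, 0, 0, 0, 0, 1],
])

```text
time: 18.92
position: [0.5235, 0.0106, 0.096]
tool_rot: [-0.703, 0.08, -0.08, 0.703]
ft_force: [0.6, -0.6, -3.7]
grip_width: 0.0236
```

```bash
python3 - <<'E'
from h import *; from rig import *
o=get_obs();show(o);injig(o)
E
```

```text
t 18.925 pos [523.5  10.6  96. ] xaxis yaw -13.01 y [ 3.e-04 -0.e+00 -1.e+00] F [ 0.6 -0.6 -3.7] M [-0.02 -0.13  0.01] grip 23.6 q [-0.193  0.586  1.797  0.     0.758  0.034]
jig x,y of handle -7.92 0.2 underside 68.1
F jig x,y,z 0.7 -0.5 -3.7
```

Call:
jog_arm([
  [0, 1, 0, 0, 0, 0, 1],
  [0, 2, 0, 0, 0, 0, 1],
  [0, 2.6, 0, 0, 0, 0, 1],
  [0, 2.6, 0, 0, 0, 0, 1],
])

```text
time: 19.42
position: [0.5241, 0.0106, 0.0937]
tool_rot: [0.703, -0.079, 0.081, -0.703]
ft_force: [1.9, -0.5, -1.9]
grip_width: 0.0238
```

```bash
python3 - <<'E'
from h import *; from rig import *
o=get_obs();show(o);injig(o)
E
```

```text
t 19.425 pos [524.1  10.6  93.7] xaxis yaw -13.01 y [ 1.9e-03 -3.0e-04 -1.0e+00] F [ 1.9 -0.5 -1.9] M [ 0.05 -0.56  0.05] grip 23.8 q [-0.193  0.59   1.798  0.     0.752  0.034]
jig x,y of handle -7.29 0.26 underside 65.83
F jig x,y,z 2.0 -0.1 -1.9
```

Call:
jog_arm([
  [0.7, 0, 0, 0, 0, 0, 1],
  [1.3, 0, 0, 0, 0, 0, 1],
  [1.3, 0, 0, 0, 0, 0, 1],
])

```text
time: 19.8
position: [0.5244, 0.0104, 0.0935]
tool_rot: [-0.703, 0.08, -0.08, 0.703]
ft_force: [1.5, 0.1, -1.5]
grip_width: 0.0236
```

```bash
python3 - <<'E'
from h import *; from rig import *
o=get_obs();show(o);injig(o)
E
```

```text
t 19.8 pos [524.4  10.4  93.5] xaxis yaw -13.01 y [-4.e-04  1.e-04 -1.e+00] F [ 1.5  0.1 -1.5] M [ 0.03 -0.41  0.09] grip 23.6 q [-0.193  0.591  1.796  0.     0.755  0.034]
jig x,y of handle -7.03 0.21 underside 65.57
F jig x,y,z 1.5 0.4 -1.5
```

Call:
jog_arm([
  [0.5, 0, 0, 0, 0, 0, 1],
  [1, 0, 0, 0, 0, 0, 1],
  [1, 0, 0, 0, 0, 0, 1],
])

```text
time: 20.18
position: [0.5247, 0.0102, 0.0933]
tool_rot: [-0.703, 0.081, -0.079, 0.703]
ft_force: [-0.1, 0.7, -1.9]
grip_width: 0.0239
```

```bash
python3 - <<'E'
from h import *; from rig import *
o=get_obs();show(o);injig(o)
E
```

```text
t 20.175 pos [524.7  10.2  93.3] xaxis yaw -13.01 y [-1.7e-03  2.0e-04 -1.0e+00] F [-0.1  0.7 -1.9] M [-0.02 -0.05  0.04] grip 23.9 q [-0.194  0.592  1.794 -0.     0.757  0.034]
jig x,y of handle -6.61 0.05 underside 65.4
F jig x,y,z -0.2 0.7 -1.9
```

Call:
jog_arm([
  [0, 0.8, 0, 0, 0, 0, 1],
  [0, 1.6, 0, 0, 0, 0, 1],
  [0, 2.5, 0, 0, 0, 0, 1],
  [0, 2.5, 0, 0, 0, 0, 1],
])

```text
time: 20.68
position: [0.5252, 0.0102, 0.0915]
tool_rot: [0.703, -0.08, 0.08, -0.703]
ft_force: [-2.6, -0.5, 5.5]
grip_width: 0.0234
```

```bash
python3 - <<'E'
from h import *; from rig import *
o=get_obs();show(o);injig(o)
E
```

```text
t 20.675 pos [525.2  10.2  91.5] xaxis yaw -13.0 y [-4.e-04 -0.e+00 -1.e+00] F [-2.6 -0.5  5.5] M [ 0.02  0.37 -0.01] grip 23.4 q [-0.193  0.595  1.795 -0.     0.752  0.034]
jig x,y of handle -6.12 0.14 underside 63.6
F jig x,y,z -2.4 -1.0 5.5
```

Call:
jog_arm([
  [-0.3, 1, 0, 0, 0, 0, 1],
  [-0.3, 2, 0, 0, 0, 0, 1],
  [-0.3, 3, 0, 0, 0, 0, 1],
  [-0.3, 4, 0, 0, 0, 0, 1],
  [-0.3, 4, 0, 0, 0, 0, 1],
])

```text
time: 21.3
position: [0.5252, 0.0102, 0.0876]
tool_rot: [0.703, -0.08, 0.08, -0.703]
ft_force: [-2.2, 0.0, 7.4]
grip_width: 0.0234
```

```bash
python3 - <<'E'
from h import *; from rig import *
o=get_obs();show(o);injig(o)
E
```

```text
t 21.3 pos [525.2  10.2  87.6] xaxis yaw -13.0 y [ 2.e-04 -1.e-04 -1.e+00] F [-2.2  0.   7.4] M [-0.02  0.42 -0.01] grip 23.4 q [-0.193  0.602  1.798 -0.     0.742  0.034]
jig x,y of handle -6.16 0.16 underside 59.72
F jig x,y,z -2.2 -0.5 7.4
```

Call:
jog_arm([
  [-0.6, 1, 0, 0, 0, 0, 1],
  [-0.6, 2, 0, 0, 0, 0, 1],
  [-0.6, 3, 0, 0, 0, 0, 1],
  [-0.6, 4, 0, 0, 0, 0, 1],
  [-0.6, 4, 0, 0, 0, 0, 1],
])

```text
time: 21.92
position: [0.5251, 0.0102, 0.084]
tool_rot: [0.703, -0.08, 0.081, -0.702]
ft_force: [-3.6, 1.5, 9.6]
grip_width: 0.0237
```

```bash
python3 - <<'E'
from h import *; from rig import *
o=get_obs();show(o);injig(o)
E
```

```text
t 21.925 pos [525.1  10.2  84. ] xaxis yaw -13.0 y [ 1.4e-03 -4.0e-04 -1.0e+00] F [-3.6  1.5  9.6] M [-0.04  0.44 -0.01] grip 23.7 q [-0.193  0.608  1.801 -0.     0.731  0.034]
jig x,y of handle -6.25 0.17 underside 56.15
F jig x,y,z -3.8 0.7 9.6
```

Call:
jog_arm([
  [-0.5, 0.5, 0, 0, 0, 0, 1],
  [-0.5, 1, 0, 0, 0, 0, 1],
  [-0.5, 1, 0, 0, 0, 0, 1],
  [-0.5, 1, 0, 0, 0, 0, 1],
])

```text
time: 22.42
position: [0.5251, 0.0102, 0.0839]
tool_rot: [0.703, -0.079, 0.081, -0.702]
ft_force: [-2.7, 0.6, 14.7]
grip_width: 0.0237
```

```bash
python3 - <<'E'
from h import *; from rig import *
o=get_obs();show(o);injig(o)
E
```

```text
t 22.425 pos [525.1  10.2  83.9] xaxis yaw -13.0 y [ 2.7e-03 -7.0e-04 -1.0e+00] F [-2.7  0.6 14.7] M [0.02 0.64 0.  ] grip 23.7 q [-0.193  0.608  1.802 -0.     0.729  0.034]
jig x,y of handle -6.23 0.14 underside 55.96
F jig x,y,z -2.7 -0.0 14.7
```

Call:
jog_arm([
  [-0.2, 0.7, 0, 0, 0, 0, 1],
  [-0.2, 1.2, 0, 0, 0, 0, 1],
  [-0.2, 1.2, 0, 0, 0, 0, 1],
  [-0.2, 1.2, 0, 0, 0, 0, 1],
  [-0.2, 1.2, 0, 0, 0, 0, 1],
  [-0.2, 1.2, 0, 0, 0, 0, 1],
])

```text
time: 23.18
position: [0.5251, 0.0102, 0.0838]
tool_rot: [0.703, -0.079, 0.081, -0.702]
ft_force: [-4.1, 0.2, 23.0]
grip_width: 0.0235
```

```bash
python3 - <<'E'
from h import *; from rig import *
o=get_obs();show(o);injig(o)
c=camera("side");im=c["img"][...,::-1];np.savez("side6.npz",**c)
cv2.imwrite("pics/side6.png",cv2.resize(im[185:275,190:310],None,fx=6.5,fy=6.5,interpolation=cv2.INTER_CUBIC))
c=camera("top");np.savez("top6.npz",**c);im=c["img"][...,::-1]
cv2.imwrite("pics/top6.png",cv2.resize(im,None,fx=1.42,fy=1.42,interpolation=cv2.INTER_CUBIC))
o=get_obs();show(o);injig(o)
E
```

```text
t 23.175 pos [525.1  10.2  83.8] xaxis yaw -12.99 y [ 3.5e-03 -9.0e-04 -1.0e+00] F [-4.1  0.2 23. ] M [ 0.08  0.97 -0.03] grip 23.5 q [-0.193  0.607  1.803 -0.     0.728  0.034]
jig x,y of handle -6.19 0.14 underside 55.92
F jig x,y,z -4.0 -0.8 23.0
t 23.275 pos [525.1  10.2  83.8] xaxis yaw -12.99 y [ 3.5e-03 -9.0e-04 -1.0e+00] F [-4.   0.3 23.6] M [ 0.12  0.99 -0.02] grip 23.3 q [-0.193  0.607  1.803 -0.     0.728  0.034]
jig x,y of handle -6.21 0.16 underside 55.93
F jig x,y,z -4.0 -0.6 23.6
```

View pics/side6.png

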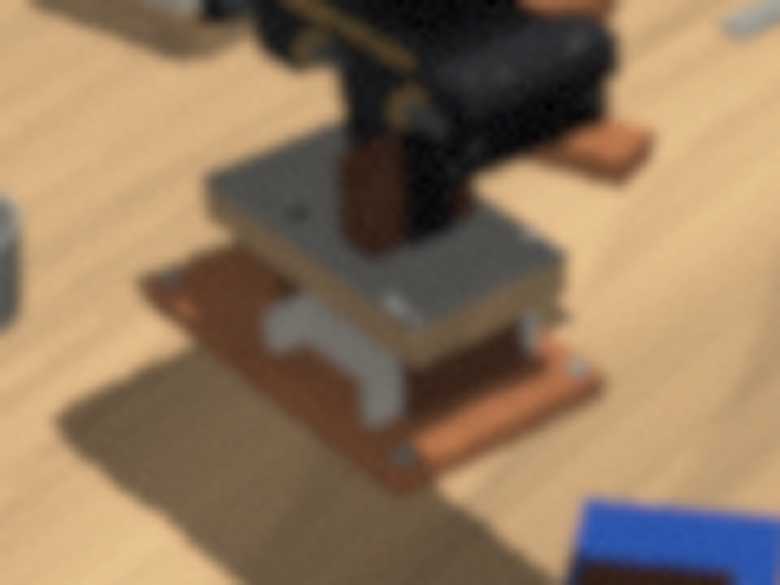

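View pics/top6.png

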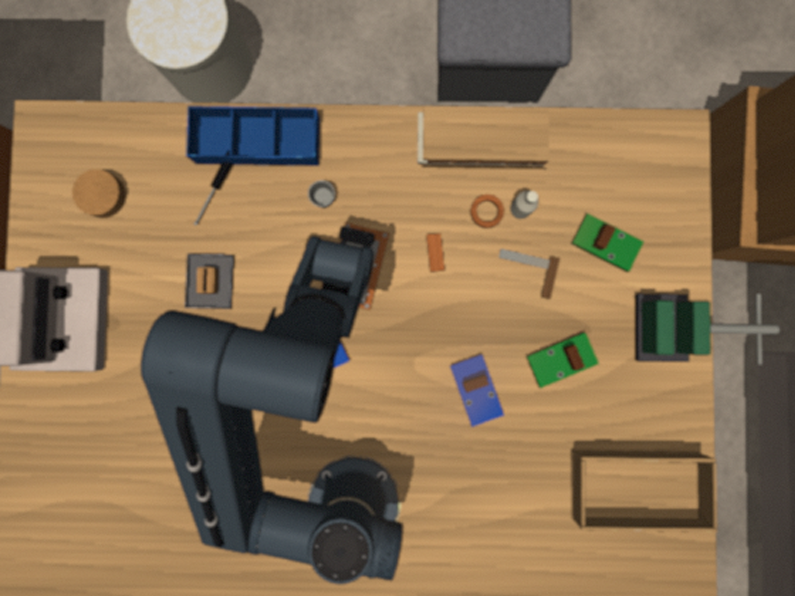

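Call:
jog_arm([
  [0, 0, 0, 0, 0, 0.002, 1],
  [0, 0.1, 0, 0, 0, 0.004, 1],
  [0, 0.1, 0, 0, 0, 0.004, 1],
  [0, 0.1, 0, 0, 0, 0.004, 1],
  [0, 0.1, 0, 0, 0, 0.004, 1],
  [0, 0.1, 0, 0, 0, 0.004, 1],
  [0, 0.1, 0, 0, 0, 0.004, 1],
  [0, 0.1, 0, 0, 0, 0.004, 1],
])

```text
time: 24.28
position: [0.5251, 0.0102, 0.0838]
tool_rot: [0.703, -0.08, 0.08, -0.703]
ft_force: [-4.3, 0.5, 23.3]
grip_width: 0.0232
```

```bash
python3 - <<'E'
from h import *; from rig import *
o=get_obs();show(o);injig(o)
E
```

```text
t 24.275 pos [525.1  10.2  83.8] xaxis yaw -12.99 y [-1.e-04 -1.e-04 -1.e+00] F [-4.3  0.5 23.3] M [-0.02  0.78  0.01] grip 23.2 q [-0.193  0.608  1.8   -0.     0.733  0.033]
jig x,y of handle -6.23 0.17 underside 55.93
F jig x,y,z -4.3 -0.5 23.3
```

```bash
python3 - <<'E'
from rig import *
print(hand_in())
E
```

```text
the job is handed in; nothing more can be done
None
```

The job is handed in at 24.3 s of the 58 s allowed. The arm is still gripping the template and holding it down on the end stops.

**What I did**
- The bar-tagged blank is in the grey tray, tag up, and the round-tagged blank is upright in the nest. Overhead pictures taken afterwards show both in place.
- I took the grey template, not the blue or green look-alikes. It touched the pin tip with its underside at about 71.6 mm, and I slid it along the jig until it dropped on.
- I then pressed it down level.

**Last checks**
- **Seating:** the underside reads 55.9 mm (the stops are 56 mm). It stayed there as the wrist force rose from 15 to 23 N, so it is resting on the stops.
- **Alignment:** the gripper is level to better than 0.1° after a small tilt correction. It is in line with the jig to about 0.1°.
- **Surroundings:** the last overhead picture shows the loose items in view unmoved. The arm hides part of one blue look-alike.

**What disagreed**
- A steady sideways force of about 4 N along the jig's x axis remained at the end, probably pin or friction contact. I left it.
- The camera put the pin at jig x of about 62 mm, but seating the template suggests about 64 mm. A single side-view estimate was about 10 mm off sideways, so I did not use it.
- I judged full seating from the arm's height and force readings; nothing measured the sprung plate directly.

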